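# Put the conductivity tester back in its storage sleeve

## Task

The pen-type conductivity tester has drip-dried on its hook. Lift it off the hook and slide it, sensor end first and without forcing it, into the leaning sleeve of its storage stand until it is fully home, with its collar resting on the sleeve's rim, and let go. Leave the jar, the wash bottle, the vial and the petri dish where they stand.

Things in the scene. Friction and masses are not known exactly. Their poses are not given: they have to be found in the camera images.
- tester: pen-type conductivity tester, loose, 90 g, 168 mm long. Origin at the tip of its sensor end, z toward the loop. Grey round barrel 22 mm in diameter to z 75 mm (nose tapers to 13 mm over the last 13 mm); black collar 40 mm across, z 75 to 81; blue housing 32 (x) by 34 mm (y), z 79 to 137, display on -x; wire loop on top. It starts hanging upright, its x axis roughly along the hook
- tester_collar (a point): centre of the underside of the tester's collar, 75 mm from the tip, on its axis; it comes to rest on the sleeve's rim
- tester_grip (a point): point on the tester's axis in the blue housing, 123 mm from the tip, 14 mm below the housing's top; a good height for the middle of the finger pads (34 mm wide across y; from above the hook passes between the fingers)
- drip_stand: fixed drip stand; origin at the centre of the underside of its grey dish (120 mm across), z up. A steel rod 9 mm thick stands 52 mm toward +x of the origin; from its top a wire hook runs to -x over the dish and ends 17 mm beyond the origin in a tip turned up 9.5 mm. Nothing is higher than 255 mm
- hook_seat (a point): top of the hook's wire (5 mm thick) where the loop hangs, 240 mm above the dish's underside. To free the loop raise the tester 12 to 20 mm (more brings the housing against the wire), then draw it 40 mm to the stand's -x
- storage_stand: fixed storage stand: grey foot 128 mm (x) by 88 mm (y) by 17 mm, with two cheeks that carry the white sleeve. Origin at the centre of the foot's underside, z up. The sleeve leans 25 degrees from vertical toward the stand's -x; its mouth centre is at x -4 mm, y 0, z 97 mm
- sleeve: white round sleeve of the storage stand. Origin at the centre of its mouth (in the plane of the rim), z along the sleeve's axis out of the mouth (25 degrees from vertical). Bore 25 mm in diameter, 77 mm deep; the last 10 mm flare to 33 mm; rim 39 mm outside; 80 mm long
- glass_jar: open square glass jar with finds in water, 112x102x102 mm, loose; origin at the centre of its underside. Leave alone
- wash_bottle: white squeeze bottle with a red cap and bent spout, 193 mm tall, 65 mm thick, loose; origin at the underside. Leave alone
- vial_c: glass sample vial with a red cap, 29 mm in diameter, 72 mm tall, loose; origin at the centre of its underside. Leave alone
- petri_a: clear petri dish with fragments, 66 mm in diameter, 13 mm tall, loose; origin at the centre of its underside. Leave alone
- tester_loop (a point): inner top of the tester's steel wire loop, which hangs on the hook; 165 mm from the tip. The loop lies in the tester's y-z plane, inside 17 mm wide and 28 mm high above the housing, wire 3.6 mm thick
Mind the look-alikes: they are no part of the job. There is more than one size of the tester; the job needs the smallest.

How it is judged:
On the way:
1. the tester is lifted off the hook and clear of it (distance between tester_grip and hook_seat above 0.07 m and contact force between tester and drip_stand below 0.05 N and height (world z) of tester above 0.03 m), for 0.1 s.
At the end, for the whole second after the job is handed in: The tester sits sensor end down in the sleeve, its collar within 4 mm of the rim plane, the collar's centre within 7 mm of the mouth's centre and its axis within 0.08 rad of the sleeve's; it is at rest and let go. Jar, wash bottle, vial and petri dish stand within 30 mm of where they were (z of tester_collar in the frame of sleeve below 0.004 m and distance between tester_collar and sleeve below 0.007 m and angle between the z axis of tester and the z axis of sleeve, either way round below 0.08 rad and linear speed of tester below 0.02 m/s and contact force between the fingers and tester below 0.05 N and distance of each of glass_jar, wash_bottle, vial_c, petri_a from where it was at the start of the episode below 0.03 m); the robot touches nothing.
It fails at once if the tester is forced against the storage stand or its sleeve with more than 40 N (contact force between tester and sleeve above 40 N or contact force between tester and storage_stand above 40 N).
It fails at once if a bystander (jar, wash bottle, vial) is tipped over or the petri dish is overturned (angle between any of glass_jar, wash_bottle, vial_c, petri_a's own z axis and vertical above 0.6 rad).
It also fails if it takes over 51 s, if anything falls off the work surface, if the arm or the gripper's body presses on something with over 40 N, if the wrist force passes 120 N, or if a joint passes its speed limit or range.

## Robot

A 7-joint arm with a two-finger parallel gripper is mounted at the origin on a cart in front of the work surface, level with it; the furniture and walls round the work are solid. World frame = base frame: x ahead of the robot, y to its left, z up, the work surface at z = 0. Lengths are in m, angles in rad, forces in N, time in s.
With the tool pointing down it reaches from about 0.375 to 0.925 m from the base axis. Payload 3.1 kg.
Tool frame: the origin (TCP) lies between the finger pads; the fingertips stand 22 mm ahead of it and the grasp point (between the pads) lies 3 mm ahead of it; z points along the fingers, y is the line along which they close (so a half turn about z gives the same grasp; the last joint's range is limited). The gripper opens to 85 mm and grips with 20 to 120 N. Pads are 22 mm wide; open, the fingers measure 114 mm over their backs; the gripper's body (76 mm by 85 mm) begins 54 mm behind the grasp point. The pads swing forward as they close: fully open they stand 13 mm farther back than shut.
Start: joints at [1.145, 0.383, 0.044, 1.598, -0.018, 1.161, -0.05], TCP at [0.209, -0.615, 0.22] pointing down, gripper open.
Joint ranges: [-2.61, 2.61], [-0.41, 2.15], [-1.48, 1.57], [0, 2.5], [-1.57, 4.71], [0.05, 1.97], [-2.85, 2.85]. Speed limits (rad/s): [2.79, 2.79, 3.14, 3.14, 3.14, 3.14, 3.14].

## Interface

Orientations are given as [roll, pitch, yaw] about the fixed x, y, z axes, in that order (R = Rz(yaw) Ry(pitch) Rx(roll)).
In Python, from cell import bot, vision gives the robot as it stands. The module is installed in compiled form; this text tells all that it offers.
- The arm moves only by the shell command python3 -m jog 'ROWS' [OPENING]. ROWS is JSON, a list that holds one entry, the list of rows, each a list of 6 numbers: the shift along the tool's x, y, z in units of 25 mm (1.0 is 25 mm), then the turn, a rotation vector about the tool's x, y, z in units of 5 degrees (1.0 is 5 degrees). In form: [[[dx, dy, dz, rx, ry, rz], ...]]. A call has exactly 5 rows; each row is the pose to reach, as a shift and turn from the pose commanded when the call began, along the tool's axes at that moment; what a row does not reach only later rows make up. A row lasts 1/8 s, in which the tool goes at most 62.5 mm and 10.7 degrees, less where a joint would pass 70% of its speed; a pose out of reach is approached as far as the arm can. A call with a gripper value outside its range is refused whole. OPENING is the closure in counts, from 0 (fully open) to 255 (shut), set as the call begins (- or left out, the last holds). The fingers move at their own pace and stop on an object; the grip force is fixed at half the most. Time passes only in rows, so rows that repeat a pose let the fingers close, or fill a call up. It gives the time, the measured TCP pose, the force, the opening and the grip force at its end, in the units of the state.
- bot.sense(): the state, without advancing time (a new reading comes with each control period).
- vision.capture(name): name is "scene" or "top"; returns a dict with "frame" (384x512x3 uint8, blue, green, red), "range_z" (384x512 float32, m along the optical axis (not along the pixel's ray), 0 where there is no reading), "vfov" (degrees; the focal length in pixels is half the picture's height over the tangent of half this angle, whatever the lens; pixels are square), "cx", "cy" (the principal point, pixels), "dist_coeffs" ([k1, k2, p1, p2, k3] as OpenCV has them; the pictures are not rectified), "pose" (4x4, takes a point from camera to world coordinates). Camera axes: x right, y up, looking along -z (the intrinsics and any distortion apply to the point x, -y, -z); pixel columns grow to the right and rows downward; lengths in m; the calibration is good to about 2 mm. A picture is of the moment at which its call begins.
- bot.finish_job(): hands the job in; it is judged then, once.
The state is a dict: "t": time; "q": joint angles; "joint_velocities": joint speeds; "effort": joint torques, N m; "ee_pos": TCP position; "orientation": TCP orientation; "ft_force": force on the tool from outside, world axes, zero at the start; "ft_torque": the same for the moment, N m; "width": finger opening in m; "finger_force": force on a finger pad.
Only numpy, scipy, OpenCV 4.12 (cv2) and the standard library are available. Lean on these libraries where they do the work, as an engineer would, in place of code of your own. Each camera call takes 0.05 s, during which the arm holds its last target. There are 200 camera calls.

## Working session

There is one attempt and no reset: what is moved stays moved. The work goes in short steps, Python scripts to look and compute and a shell command to move; the robot and the scene stay as the last step left them, time stands still between calls to the robot, and variables do not carry over. Pictures are saved under pics/ and viewed, at most 11 in all, crops included, and the job is handed in when it is done.

```bash
mkdir -p pics; cat > h.py <<'E'
import numpy as np, cv2
from cell import bot, vision
def K(c):
    h=c["frame"].shape[0]; f=h/2/np.tan(np.radians(c["vfov"])/2)
    return np.array([[f,0,c["cx"]],[0,f,c["cy"]],[0,0,1.]])
def cloud(c):
    """world point for each pixel (nan where no range)"""
    h,w=c["range_z"].shape; u,v=np.meshgrid(np.arange(w),np.arange(h))
    p=cv2.undistortPoints(np.stack([u,v],-1).reshape(-1,1,2).astype(float),K(c),np.array(c["dist_coeffs"],float)).reshape(h,w,2)
    z=np.where(c["range_z"]>0,c["range_z"],np.nan)
    P=np.stack([p[...,0]*z,-p[...,1]*z,-z],-1)
    T=np.array(c["pose"]); return P@T[:3,:3].T+T[:3,3]
def grab(n):
    c=vision.capture(n); np.savez(f"{n}.npz",**c); return c
def load(n): 
    d=np.load(f"{n}.npz"); return {k:d[k] for k in d}
E
python3 - <<'E'
from h import *
for n in("scene","top"):
    c=grab(n); cv2.imwrite(f"pics/{n}0.png",c["frame"]); print(n,c["vfov"],c["dist_coeffs"],np.round(c["pose"],3))
print(bot.sense())
E
```

```text
scene 57.15113565796695 [0.036235 0.       0.       0.       0.      ] [[-0.735  0.414 -0.537  0.129]
 [-0.678 -0.473  0.563  0.276]
 [-0.021  0.778  0.628  0.696]
 [ 0.     0.     0.     1.   ]]
top 50.32081995619488 [-0.03325068  0.          0.          0.          0.        ] [[ 0.023  0.987 -0.159  0.462]
 [-1.     0.02  -0.022 -0.223]
 [-0.019  0.159  0.987  1.116]
 [ 0.     0.     0.     1.   ]]
{'t': 0.1, 'q': array([ 1.14517445,  0.38376996,  0.04384181,  1.59943755, -0.01787606,
        1.16117462, -0.04990643]), 'joint_velocities': array([-2.94513933e-04, -1.49421950e-03,  2.01447901e-04, -3.01914407e-03,
        8.66840639e-05, -1.77760203e-03,  4.17322494e-04]), 'effort': array([ 2.31624748e-03, -4.34724462e+01,  1.02896757e+00, -2.50455022e+01,
        1.08042549e-02,  5.41960544e-03,  8.00417332e-07]), 'ee_pos': array([ 0.20899061, -0.61455218,  0.21869253]), 'orientation': array([-3.13920020e+00,  1.50264330e-04,  3.27899906e-01]), 'ft_force': array([ 0.13322394, -1.38640261,  1.25147663]), 'ft_torque': array([-0.03364181, -0.01296783,  0.01987829]), 'finger_force': 0.0, 'width': 0.08544832549579477}
```

View pics/scene0.png

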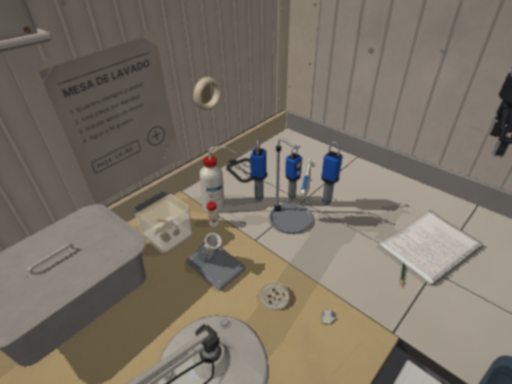

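View pics/top0.png

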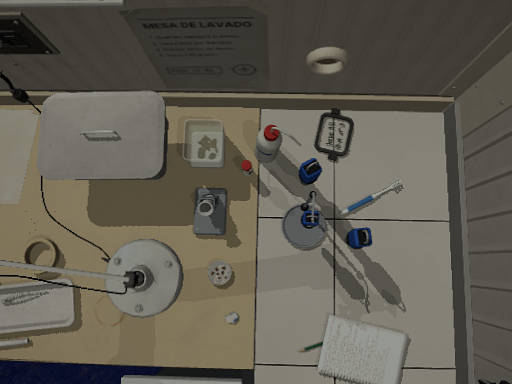

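Candidates for the tester: scene (258,162), (293,166), (331,166), which are top (311,172), (311,217), (360,238). The middle one hangs over the grey dish (scene 292,217; top 304,227). The storage stand with the white sleeve is at top (210,210). The jar, wash bottle, vial and petri dish are at top (205,143), (268,140), (247,166) and (220,273). Next: a close crop and measurements.

```bash
python3 - <<'E'
from h import *
s=load("scene");t=load("top")
a=cv2.resize(s["frame"][120:250,180:360],None,fx=4,fy=4,interpolation=cv2.INTER_CUBIC)
b=cv2.resize(t["frame"][150:260,180:380],None,fx=4,fy=4,interpolation=cv2.INTER_CUBIC)
cv2.imwrite("pics/sc1.png",a);cv2.imwrite("pics/tc1.png",b)
for n,c,boxes in(("scene",s,dict(A=(248,145,272,185),B=(284,150,302,185),C=(320,148,345,185))),("top",t,dict(A=(298,158,324,186),B=(300,204,322,230),C=(345,226,374,250)))):
    P=cloud(c)
    f=c["frame"].astype(int); blue=(f[...,0]>f[...,2]+50)&(f[...,0]>70)
    for k,(x0,y0,x1,y1) in boxes.items():
        m=np.zeros_like(blue);m[y0:y1,x0:x1]=1
        q=P[m&blue]; print(n,k,len(q),np.nanpercentile(q,[2,50,98],axis=0).round(3).tolist())
P=cloud(t)
for nm,(u,v) in dict(jar=(205,143),bottle=(270,130),vial=(247,166),petri=(220,273),sleeve=(207,203),foot=(210,225),dish=(295,235),lamp=(140,280)).items(): print(nm,P[v-1:v+2,u-1:u+2].reshape(-1,3).mean(0).round(3))
E
```

```text
scene A 320 [[0.655, -0.323, 0.104], [0.667, -0.303, 0.143], [0.687, -0.293, 0.172]]
scene B 214 [[0.541, -0.318, 0.158], [0.55, -0.3, 0.19], [0.568, -0.297, 0.213]]
scene C 370 [[0.496, -0.44, 0.103], [0.51, -0.421, 0.141], [0.532, -0.416, 0.172]]
top A 90 [[0.659, -0.339, 0.162], [0.676, -0.314, 0.168], [0.703, -0.297, 0.172]]
top B 65 [[0.544, -0.329, 0.181], [0.558, -0.307, 0.209], [0.573, -0.3, 0.213]]
top C 129 [[0.499, -0.457, 0.13], [0.524, -0.425, 0.168], [0.541, -0.418, 0.173]]
jar [ 0.766 -0.049  0.067]
bottle [ 0.776 -0.222  0.156]
vial [ 0.705 -0.163  0.07 ]
petri [ 0.425 -0.095 -0.   ]
sleeve [ 0.607 -0.059  0.052]
foot [ 0.552 -0.065  0.017]
dish [ 0.531 -0.295  0.004]
lamp [0.405 0.096 0.083]
```

View pics/sc1.png

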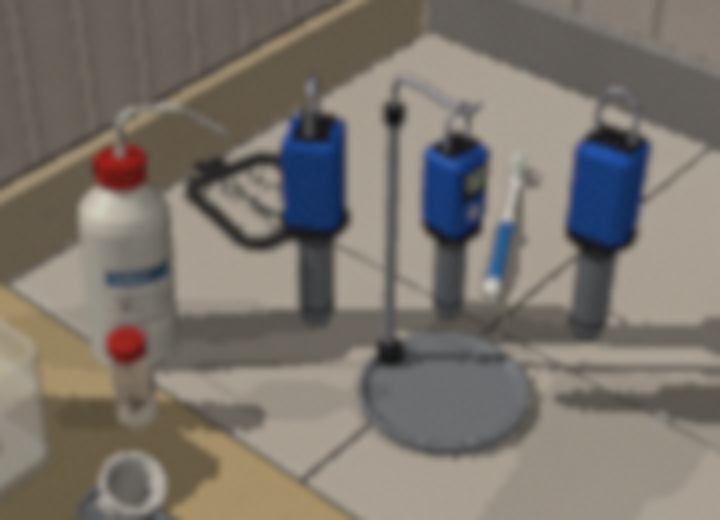

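View pics/tc1.png

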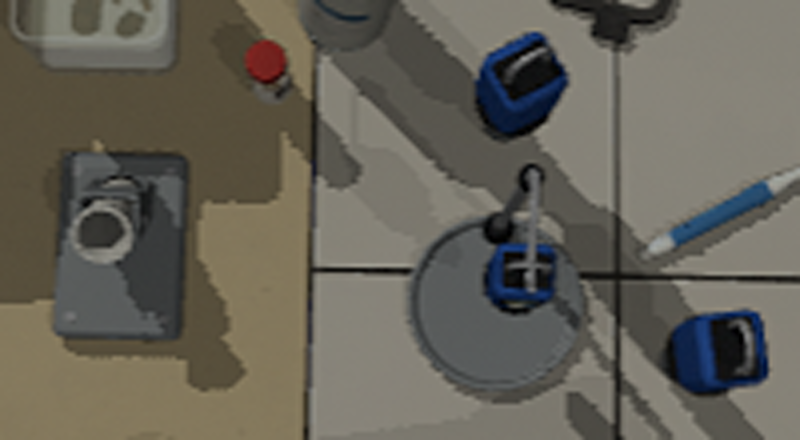

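B at scene (293,166) / top (311,217) hangs on the hook and its display faces -x. Its housing top measures z 0.213, as expected (0.240-0.028). It is the smallest, so it is the one. Next I fit the poses of tester, hook, foot and sleeve.

```bash
cat > fit.py <<'E'
from h import *
from scipy.optimize import least_squares
def R25(yaw,l=np.radians(25)):
    a=np.array([-np.sin(l)*np.cos(yaw),-np.sin(l)*np.sin(yaw),np.cos(l)]); return a
def near(P,x,y,r,z0,z1):
    P=P.reshape(-1,3); P=P[np.isfinite(P).all(1)]
    return P[(np.hypot(P[:,0]-x,P[:,1]-y)<r)&(P[:,2]>z0)&(P[:,2]<z1)]
E
python3 - <<'E'
from fit import *
for n in("scene","top"):
    P=cloud(load(n)); print("==",n)
    # barrel
    q=near(P,.56,-.307,.03,.09,.145)
    if len(q)>20:
        r=least_squares(lambda p:np.hypot(q[:,0]-p[0],q[:,1]-p[1])-.011,[.565,-.31],loss="soft_l1",f_scale=.002); print("barrel",len(q),r.x.round(4),np.sqrt(2*r.cost/len(q)).round(4))
    q=near(P,.56,-.307,.03,.162,.208)
    def box(p):
        c,s=np.cos(p[2]),np.sin(p[2]);d=q[:,:2]-p[:2]
        a=np.abs(c*d[:,0]+s*d[:,1])-.016;b=np.abs(-s*d[:,0]+c*d[:,1])-.017
        return np.maximum(a,b)
    r=min((least_squares(box,[.563,-.312,y],loss="soft_l1",f_scale=.002) for y in(-.4,-.2,0,.2,.4)),key=lambda r:r.cost);print("housing",len(q),r.x.round(4),np.sqrt(2*r.cost/len(q)).round(4))
    q=near(P,.56,-.307,.03,.206,.217); print("top",len(q),np.median(q,0).round(4), cv2.minAreaRect(q[:,:2].astype(np.float32)*1000))
    q=near(P,.56,-.31,.1,.225,.27); print("hook",len(q)); print(q[np.argsort(q[:,0])][::max(1,len(q)//14)].round(3).tolist())
    q=near(P,.575,-.065,.1,.011,.022); print("foot",len(q),np.median(q,0).round(4),cv2.minAreaRect(q[:,:2].astype(np.float32)*1000))
    q=near(P,.53,-.295,.09,.002,.012)
    q=near(P,.585,-.06,.05,.05,.12)
    def cyl(p):
        a=R25(p[3]);d=q-p[:3];h=d@a;rho=np.linalg.norm(d-np.outer(h,a),axis=1)
        # surface of solid: outer wall, rim plane, or bore
        c=np.stack([np.hypot(rho-.0195,np.maximum(h,0)),np.hypot(h,np.maximum(np.abs(rho-.018)-.0015,0)),np.hypot(np.interp(h,[-.01,0],[.0125,.0165])-rho,np.maximum(h,0))],0)
        return c.min(0)
    r=min((least_squares(cyl,[.57,-.065,.097,y],loss="soft_l1",f_scale=.002) for y in(-.4,-.2,0,.2,.4)),key=lambda r:r.cost); print("sleeve",len(q),r.x.round(4),np.median(cyl(r.x)).round(4), "zmax",np.percentile(q[:,2],99))
E
```

```text
== scene
barrel 133 [ 0.5573 -0.3157] 0.0009
housing 255 [ 0.5571 -0.3159 -0.0616] 0.001
top 114 [ 0.5525 -0.3093  0.2116] ((554.949462890625, -312.7039794921875), (30.946279525756836, 29.747190475463867), 0.1839451938867569)
hook 76
[[0.541, -0.312, 0.246], [0.544, -0.312, 0.248], [0.55, -0.313, 0.239], [0.556, -0.316, 0.244], [0.556, -0.306, 0.231], [0.557, -0.303, 0.229], [0.558, -0.308, 0.233], [0.563, -0.314, 0.239], [0.569, -0.313, 0.242], [0.576, -0.314, 0.242], [0.583, -0.315, 0.244], [0.59, -0.316, 0.244], [0.595, -0.315, 0.245], [0.605, -0.315, 0.238], [0.607, -0.314, 0.236], [0.608, -0.316, 0.228]]
foot 1225 [ 0.5717 -0.0499  0.0167] ((588.7542724609375, -59.76362228393555), (87.61161041259766, 127.8663558959961), 89.52989196777344)
sleeve 342 [ 0.3127 -0.1229  0.6982  0.2196] 0.0015 zmax 0.10326071935484492
== top
housing 62 [ 0.5583 -0.3182 -0.0659] 0.0009
top 149 [ 0.5562 -0.3143  0.2114] ((558.0926513671875, -318.01910400390625), (29.701213836669922, 33.43708038330078), 0.061953578144311905)
hook 88
[[0.542, -0.317, 0.244], [0.547, -0.319, 0.246], [0.555, -0.318, 0.243], [0.558, -0.32, 0.242], [0.558, -0.312, 0.238], [0.56, -0.309, 0.239], [0.562, -0.318, 0.239], [0.567, -0.316, 0.239], [0.573, -0.318, 0.241], [0.579, -0.317, 0.243], [0.586, -0.317, 0.244], [0.592, -0.319, 0.244], [0.599, -0.32, 0.243], [0.603, -0.317, 0.244], [0.608, -0.32, 0.24]]
foot 1108 [ 0.5749 -0.0701  0.0155] ((591.174560546875, -63.068359375), (88.03549194335938, 127.8946762084961), 89.38285827636719)
sleeve 272 [ 0.5879 -0.0624  0.0967 -0.1126] 0.0012 zmax 0.10292657994548102
```

```bash
cat > go.py <<'E'
import sys; from h import *
from scipy.spatial.transform import Rotation as R
def go(pos,Rt):
    s=bot.sense(); R0=R.from_euler("xyz",s["orientation"]); 
    print("t",round(s["t"],2),"shift",(R0.inv().apply(np.array(pos)-s["ee_pos"])/.025).round(2),"turn",(np.degrees((R0.inv()*Rt).as_rotvec())/5).round(2),"w",round(s["width"],4),"F",s["ft_force"].round(1))
def down(yaw,lean=0):  # tool z leans forward by lean toward stand +x
    return R.from_euler("z",yaw)*R.from_euler("y",-lean)*R.from_euler("x",np.pi)
E
python3 -c "
from go import *
go([.558,-.317,.33],down(-.06)); print(down(0,.436).as_matrix().round(2))"
```

```text
t 0.1 shift [17.05 -6.78 -4.44] turn [-0.03  0.01  4.45] w 0.0854 F [ 0.1 -1.4  1.3]
[[ 0.91 -0.    0.42]
 [ 0.   -1.   -0.  ]
 [ 0.42  0.   -0.91]]
```

```bash
python3 -m jog '[[[0,0,-2.2,0,0,1],[1,-0.4,-4.4,0,0,2],[3,-1.2,-4.4,0,0,3],[5,-2,-4.4,0,0,4],[7,-2.8,-4.4,0,0,4.45]]]' 0; python3 -c "
from go import *
go([.558,-.317,.33],down(-.06))"
```

```text
t: 0.72
ee_pos: [0.3533, -0.4913, 0.3295]
orientation: [-3.141, 0.0, -0.062]
ft_force: [0.4, -0.5, -0.4]
width: 0.0853
finger_force: 0.0
t 0.72 shift [ 7.74 -7.47 -0.02] turn [-0.01  0.   -0.03] w 0.0853 F [ 0.4 -0.5 -0.4]
```

```bash
python3 -m jog '[[[1.6,-1.5,0,0,0,0],[3.2,-3,0,0,0,0],[4.8,-4.5,0,0,0,0],[6.4,-6,0,0,0,0],[7.74,-7.47,0,0,0,0]]]' 0; python3 -c "
from go import *
go([.558,-.317,.202],down(-.06))
c=grab('top'); cv2.imwrite('pics/t2.png',c['frame'])"
```

```text
t: 1.35
ee_pos: [0.558, -0.3163, 0.3291]
orientation: [-3.141, 0.001, -0.06]
ft_force: [-0.3, -1.2, -0.4]
width: 0.0853
finger_force: 0.0
t 1.35 shift [0.01 0.03 5.09] turn [-0.01  0.01  0.  ] w 0.0853 F [-0.3 -1.2 -0.4]
```

```bash
python3 -m jog '[[[0,0,1.5,0,0,0],[0,0,3,0,0,0],[0,0,4,0,0,0],[0,0,5.05,0,0,0],[0,0,5.05,0,0,0]]]' 0; python3 -c "
from fit import *
for n in('scene','top'):
    c=grab(n); cv2.imwrite(f'pics/{n}3.png',cv2.resize(c['frame'][120:250,220:370],None,fx=4,fy=4,interpolation=2))
s=cv2.imread('pics/scene3.png');cv2.imwrite('pics/s3.png',s)
from go import *
go([.558,-.317,.202],down(-.06))
"
```

```text
t: 2.02
ee_pos: [0.5542, -0.3171, 0.2002]
orientation: [-3.139, 0.007, -0.061]
ft_force: [0.1, 0.4, -0.4]
width: 0.0854
finger_force: 0.0
t 2.12 shift [ 0.04 -0.05  0.08] turn [-0.    0.   -0.01] w 0.0856 F [ 1.4 -0.3  0. ]
```

View pics/s3.png

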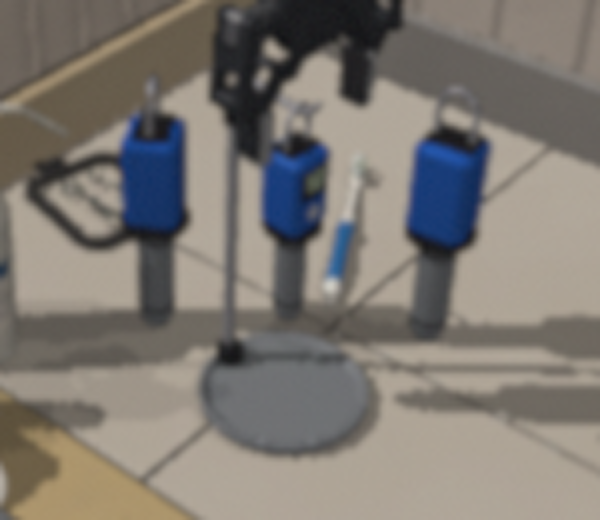

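```bash
python3 -m jog '[[[0,0,0.1,0,0,0],[0,0,0.1,0,0,0],[0,0,0.1,0,0,0],[0,0,0.1,0,0,0],[0,0,0.1,0,0,0]]]' 255;python3 -m jog '[[[0,0,0,0,0,0],[0,0,0,0,0,0],[0,0,0,0,0,0],[0,0,0,0,0,0],[0,0,0,0,0,0]]]' 255; python3 -c "
from go import *
go([.558,-.317,.216],down(-.06))
"
```

```text
t: 2.75
ee_pos: [0.5581, -0.3172, 0.2023]
orientation: [-3.141, -0.002, -0.059]
ft_force: [1.3, 1.7, 2.9]
width: 0.0214
finger_force: 58.6
t: 3.38
ee_pos: [0.5581, -0.3173, 0.2022]
orientation: [-3.141, -0.002, -0.06]
ft_force: [1.7, 3.1, 5.9]
width: 0.0217
finger_force: 58.8
t 3.38 shift [-0.   -0.01 -0.55] turn [-0.01 -0.03  0.  ] w 0.0217 F [1.7 3.1 5.9]
```

```bash
python3 -c "
from fit import *
for n in('scene','top'):
    c=grab(n)
c=load('scene'); cv2.imwrite('pics/s4.png',cv2.resize(c['frame'][110:210,250:350],None,fx=6,fy=6,interpolation=2))
f=c['frame'].astype(int);P=cloud(c)
b=(f[...,0]>f[...,2]+50)&(f[...,0]>60)&(np.hypot(P[...,0]-.555,P[...,1]+.31)<.05)
print(np.nanpercentile(P[b],[2,50,98],axis=0).round(4))
"
```

```text
[[ 0.5414 -0.3234  0.1582]
 [ 0.5499 -0.3024  0.1886]
 [ 0.5671 -0.2997  0.2116]]
```

View pics/s4.png

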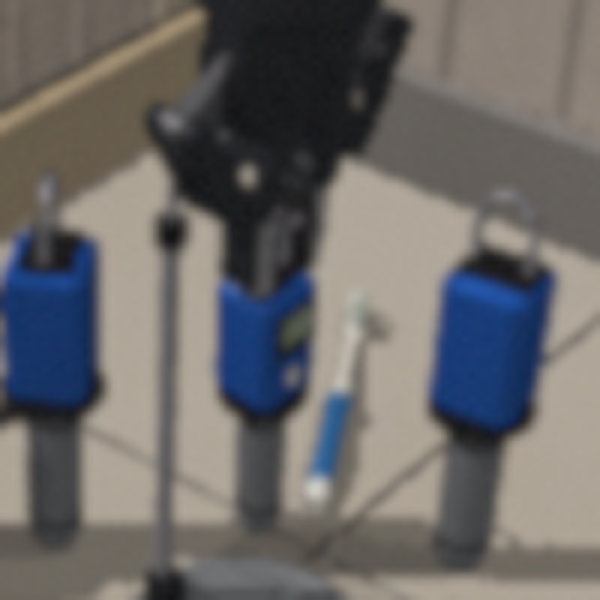

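The pads have closed on the loop above the housing: the fingertips stop at crop (265,290), on the housing top. So the tips are about 28 mm higher than the stated geometry gives. I'll open and measure the real fingertips.

```bash
python3 -m jog '[[[0,0,0,0,0,0],[0,0,0,0,0,0],[0,0,0,0,0,0],[0,0,0,0,0,0],[0,0,0,0,0,0]]]' 0; python3 -m jog '[[[0,0,-1,0,0,0],[0,0,-2,0,0,0],[0,0,-3,0,0,0],[0,0,-4,0,0,0],[0,0,-4,0,0,0]]]' 255; python3 -m jog '[[[0,0,0,0,0,0],[0,0,0,0,0,0],[0,0,0,0,0,0],[0,0,0,0,0,0],[0,0,0,0,0,0]]]' 255; python3 -c "
from fit import *
s=bot.sense();print(s['ee_pos'],s['width'],s['ft_force'])
for n in('scene','top'):
    c=grab(n);P=cloud(c);f=c['frame'].astype(int)
    q=near(P,s['ee_pos'][0],s['ee_pos'][1],.09,.25,.45);print(n,len(q),np.percentile(q,[0,1,50],axis=0).round(3))
    z=np.sort(q[:,2]);print(z[:20].round(3)); low=q[q[:,2]<z[0]+.015];print(low.mean(0).round(4),low.min(0).round(3),low.max(0).round(3))
c=load('scene'); cv2.imwrite('pics/s5.png',cv2.resize(c['frame'][60:210,220:370],None,fx=4,fy=4,interpolation=2))
"
```

```text
t: 4.1
ee_pos: [0.5566, -0.3182, 0.201]
orientation: [3.142, 0.0, -0.061]
ft_force: [0.4, 0.3, 0.3]
width: 0.0853
finger_force: 0.0
t: 4.72
ee_pos: [0.5584, -0.3188, 0.3041]
orientation: [3.139, -0.005, -0.061]
ft_force: [0.1, 0.3, 0.8]
width: -0.0003
finger_force: 0.0
t: 5.35
ee_pos: [0.5568, -0.318, 0.301]
orientation: [-3.141, 0.0, -0.06]
ft_force: [0.4, -0.5, -0.4]
width: 0.0001
finger_force: 0.0
[ 0.5568076  -0.31802072  0.30099806] 6.953773714945771e-05 [ 0.40764332 -0.53938985 -0.43488003]
scene 1581 [[ 0.517 -0.378  0.311]
 [ 0.519 -0.369  0.319]
 [ 0.545 -0.302  0.399]]
[0.311 0.313 0.313 0.314 0.315 0.315 0.315 0.315 0.316 0.317 0.317 0.318
 0.318 0.318 0.318 0.318 0.319 0.319 0.319 0.32 ]
[ 0.5494 -0.3114  0.3206] [ 0.542 -0.33   0.311] [ 0.563 -0.303  0.326]
top 199 [[ 0.546 -0.284  0.38 ]
 [ 0.547 -0.283  0.387]
 [ 0.558 -0.27   0.405]]
[0.38  0.384 0.387 0.387 0.387 0.389 0.396 0.396 0.396 0.396 0.396 0.397
 0.397 0.397 0.398 0.398 0.398 0.398 0.398 0.398]
[ 0.548  -0.2745  0.3857] [ 0.547 -0.28   0.38 ] [ 0.554 -0.27   0.389]
```

View pics/s5.png

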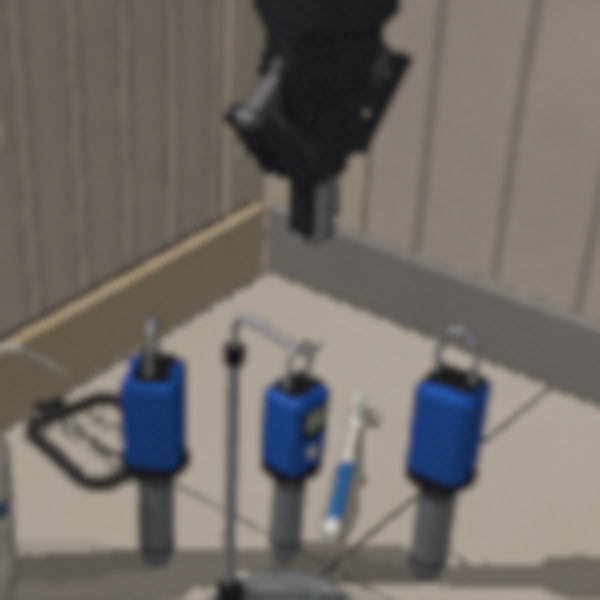

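Closed fingertips are at z≈0.313 while the TCP reads 0.301, so they sit about 12 mm above the reported TCP instead of 22 mm below; x and y agree. The tester still hangs undisturbed (crop 295,430). I correct the height and descend about 33 mm deeper.

```bash
python3 -m jog '[[[0,0,0,0,0,0],[0,0,0,0,0,0],[0,0,0,0,0,0],[0,0,0.7,0,0,0],[0,0,1.4,0,0,0]]]' 0; python3 -m jog '[[[0,0,1,0,0,0],[0,0,2,0,0,0],[0,0,3,0,0,0],[0,0,3.8,0,0,0],[0,0,3.8,0,0,0]]]' 0; python3 -c "
from go import *
go([.558,-.317,.169],down(-.06))
from fit import *
for n in ('scene','top'):
  P=cloud(grab(n));q=near(P,.558,-.317,.1,.15,.30); 
  f=near(P,.558,-.317,.065,.16,.24)
  r=np.hypot(f[:,0]-.558,f[:,1]+.317); f=f[r>.03]; print(n,len(f),np.round(f[np.argsort(f[:,2])][:12],3).tolist())
"
```

```text
t: 6.08
ee_pos: [0.5565, -0.3179, 0.2646]
orientation: [-3.141, 0.001, -0.06]
ft_force: [0.5, -0.6, -0.3]
width: 0.0852
finger_force: 0.0
t: 6.7
ee_pos: [0.5549, -0.317, 0.168]
orientation: [-3.139, 0.005, -0.06]
ft_force: [-0.4, -0.4, -0.2]
width: 0.0854
finger_force: 0.0
t 6.7 shift [ 0.13 -0.01 -0.04] turn [-0.03  0.06 -0.  ] w 0.0854 F [-0.4 -0.4 -0.2]
scene 279 [[0.608, -0.314, 0.162], [0.613, -0.315, 0.162], [0.613, -0.315, 0.165], [0.608, -0.313, 0.166], [0.609, -0.315, 0.167], [0.609, -0.314, 0.171], [0.609, -0.314, 0.174], [0.61, -0.315, 0.177], [0.55, -0.362, 0.191], [0.551, -0.36, 0.192], [0.558, -0.361, 0.192], [0.562, -0.269, 0.192]]
top 6 [[0.547, -0.27, 0.206], [0.547, -0.273, 0.206], [0.551, -0.264, 0.207], [0.547, -0.275, 0.208], [0.547, -0.267, 0.234], [0.555, -0.275, 0.239]]
```

```bash
python3 -m jog '[[[0.1,0,0,0,0,0],[0.1,0,0,0,0,0],[0.1,0,0,0,0,0],[0.1,0,0,0,0,0],[0.1,0,0,0,0,0]]]' 255; python3 -m jog '[[[0.1,0,0,0,0,0],[0.1,0,0,0,0,0],[0.1,0,0,0,0,0],[0.1,0,0,0,0,0],[0.1,0,0,0,0,0]]]'
```

```text
t: 7.42
ee_pos: [0.5602, -0.3175, 0.172]
orientation: [-3.141, -0.001, -0.06]
ft_force: [-0.3, 2.2, 2.4]
width: 0.0329
finger_force: 61.6
t: 8.05
ee_pos: [0.5607, -0.3175, 0.1718]
orientation: [-3.14, 0.003, -0.06]
ft_force: [-3.4, 4.3, 6.8]
width: 0.0332
finger_force: 62.3
```

```bash
python3 -m jog '[[[-0.1,0,-0.2,0,0,0],[-0.1,0,-0.4,0,0,0],[-0.1,0,-0.64,0,0,0],[-0.1,0,-0.64,0,0,0],[-0.1,0,-0.64,0,0,0]]]'; python3 -c "
from fit import *
P=cloud(grab('scene'));c=load('scene')
f=c['frame'].astype(int)
b=(f[...,0]>f[...,2]+50)&(f[...,0]>60)&(np.hypot(P[...,0]-.555,P[...,1]+.31)<.05)
print(np.nanpercentile(P[b],[2,50,98],axis=0).round(4))
cv2.imwrite('pics/s6.png',cv2.resize(c['frame'][100:210,250:350],None,fx=5,fy=5,interpolation=2))"
```

```text
t: 8.68
ee_pos: [0.5593, -0.3182, 0.1871]
orientation: [3.142, 0.0, -0.061]
ft_force: [0.5, -0.4, -0.8]
width: 0.0334
finger_force: 61.2
[[ 0.5391 -0.3245  0.172 ]
 [ 0.5436 -0.3031  0.193 ]
 [ 0.5633 -0.3002  0.2272]]
```

View pics/s6.png

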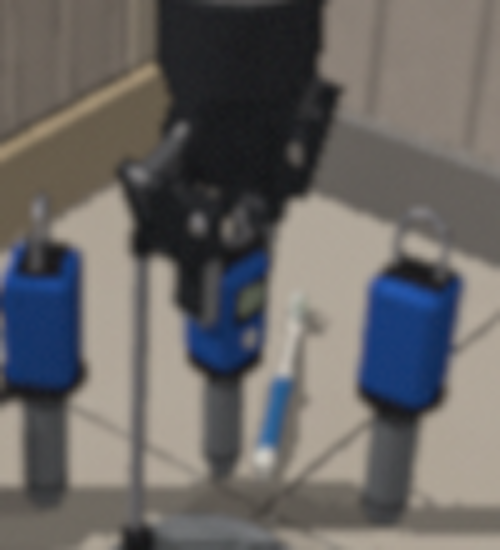

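The housing is gripped, with the finger at crop (205,290), and the tester has risen 15 mm with no load on the hook. I draw it off toward -x.

```bash
python3 -m jog '[[[-0.5,0,0,0,0,0],[-1,0,0,0,0,0],[-1.5,0,0,0,0,0],[-2,0,0,0,0,0],[-2.4,0,0,0,0,0]]]'; python3 -c "
from go import *
go([.43,-.19,.30],down(-.009,.436))"
```

```text
t: 9.35
ee_pos: [0.4983, -0.3147, 0.1873]
orientation: [3.141, 0.0, -0.061]
ft_force: [-0.0, -0.3, -0.9]
width: 0.0329
finger_force: 61.2
t 9.35 shift [-3.03 -4.81 -4.51] turn [ 0.13  5.   -0.59] w 0.0329 F [-0.  -0.3 -0.9]
```

```bash
python3 -m jog '[[[-0.5,0,-1.5,0,0,0],[-0.8,-1,-3,0,0,0],[-0.8,-2.8,-3.6,0,0,0],[-0.8,-4.6,-3.6,0,0,0],[-0.8,-6.4,-3.6,0,0,0]]]'; python3 -c "
from go import *
go([.527,-.0615,.235],down(-.009,.436))"
```

```text
t: 9.98
ee_pos: [0.4891, -0.1523, 0.2779]
orientation: [3.141, -0.002, -0.061]
ft_force: [0.2, 0.4, -0.7]
width: 0.0332
finger_force: 61.2
t 9.97 shift [ 1.29 -3.72  1.72] turn [ 0.13  4.98 -0.58] w 0.0332 F [ 0.2  0.4 -0.7]
```

```bash
python3 -m jog '[[[0.2,-1.2,0,0.03,1.2,-0.15],[0.4,-2.4,0,0.06,2.5,-0.3],[0.8,-3.4,0.3,0.1,3.7,-0.45],[1.29,-3.72,0.8,0.13,4.98,-0.58],[1.29,-3.72,1.2,0.13,4.98,-0.58]]]'; python3 -m jog '[[[0,0,0,0,0,0],[0,0,0,0,0,0],[0,0,0,0,0,0],[0,0,0,0,0,0],[0,0,0,0,0,0]]]'; cat > meas.py <<'E'
from go import *; from fit import *
def cylfit(q,p0,a0,rad):
    # line through (x,y) at z=p0[2]; direction a = a0 + (dx,dy)
    def ax(p): a=np.array([p[2],p[3],1.]); return a/np.linalg.norm(a)
    def f(p):
        d=q-[p[0],p[1],p0[2]];a=ax(p);return np.linalg.norm(d-np.outer(d@a,a),axis=1)-rad
    r=least_squares(f,[p0[0],p0[1],a0[0]/a0[2],a0[1]/a0[2]],loss="soft_l1",f_scale=.0015)
    return np.array([r.x[0],r.x[1],p0[2]]),ax(r.x),np.median(np.abs(f(r.x)))
E
python3 - <<'E'
from meas import *
s=bot.sense();go([.527,-.0615,.235],down(-.009,.436));print(s["ee_pos"],s["orientation"])
Rt=R.from_euler("xyz",s["orientation"]);a0=-Rt.as_matrix()[:,2]
tip=s["ee_pos"]-.096*a0; print("a0",a0.round(3),"tip guess",tip.round(4))
for n in("scene","top"):
    c=grab(n);P=cloud(c).reshape(-1,3);P=P[np.isfinite(P).all(1)]
    d=P-tip;h=d@a0;rho=np.linalg.norm(d-np.outer(h,a0),axis=1)
    q=P[(h>.02)&(h<.065)&(rho<.028)]
    if len(q)>15:
        p,a,e=cylfit(q,tip+.04*a0,a0,.011);dd=p-tip;off=dd-(dd@a0)*a0;print(n,"barrel",len(q),p.round(4),a.round(3),e.round(4),"offset from predicted axis (mm)",(off*1e3).round(1))
    # extents along axis
    q=h[rho<.03];print("h histogram",np.histogram(q,np.arange(-.03,.13,.01))[0], np.sort(q[q>-.03])[:10].round(3))
    cv2.imwrite(f"pics/{n}7.png",cv2.resize(c["frame"][130:290,160:310] if n=="scene" else c["frame"][150:270,160:300],None,fx=4,fy=4,interpolation=2))
E
```

```text
t: 10.6
ee_pos: [0.5244, -0.0622, 0.2454]
orientation: [3.141, -0.431, -0.008]
ft_force: [-0.6, 0.0, 0.0]
width: 0.0331
finger_force: 61.2
t: 11.22
ee_pos: [0.5272, -0.0629, 0.2475]
orientation: [-3.141, -0.435, -0.009]
ft_force: [0.8, 0.4, -1.1]
width: 0.0333
finger_force: 61.2
t 11.22 shift [-0.22 -0.05  0.45] turn [-0.    0.01 -0.  ] w 0.0333 F [ 0.8  0.4 -1.1]
[ 0.52721586 -0.06286694  0.24746047] [-3.14133456 -0.43490103 -0.00927597]
a0 [-0.421  0.004  0.907] tip guess [ 0.5677 -0.0632  0.1604]
scene barrel 98 [ 0.5453 -0.0647  0.1967] [-0.4    0.021  0.916] 0.0003 offset from predicted axis (mm) [-4.5 -1.7 -2.1]
h histogram [ 0  0  0  4 23 21 26 24 26  1 20 68 42 31 37] [0.003 0.005 0.007 0.009 0.01  0.012 0.013 0.014 0.014 0.014]
top barrel 39 [ 0.5452 -0.0665  0.1967] [-0.39   0.004  0.921] 0.0003 offset from predicted axis (mm) [-4.6 -3.4 -2.1]
h histogram [ 0  0  0  2 13 14 13 11  1  0 30 28 24 24 39] [0.008 0.01  0.011 0.011 0.012 0.014 0.015 0.016 0.017 0.018]
```

View pics/scene7.png

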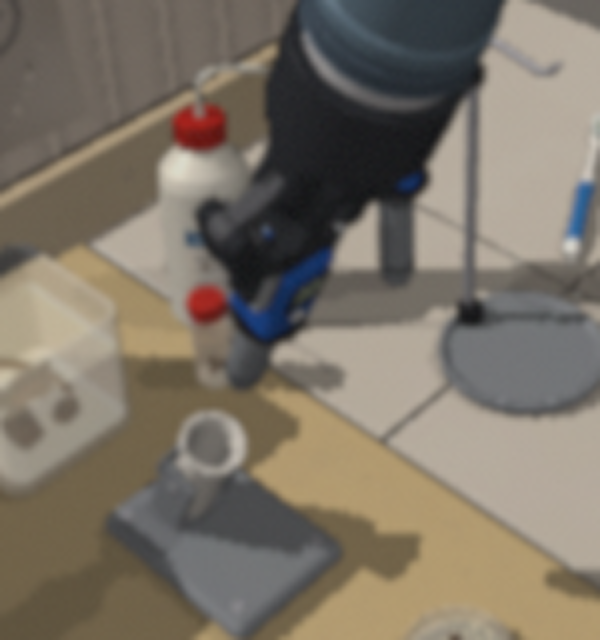

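```bash
cat >> meas.py <<'E'
def sleeve(P,yaw=-.009):
    q=near(P,.587,-.062,.045,.045,.106);a=R25(yaw)
    q=q[((q-[.587,-.062,.097])@a)<.006]
    def f(p):
        d=q-[p[0],p[1],.097];h=d@a;rho=np.linalg.norm(d-np.outer(h,a),axis=1)
        return np.stack([np.hypot(rho-.0195,np.maximum(h,0)),np.hypot(h,np.maximum(np.abs(rho-.018)-.0015,0)),np.hypot(np.interp(h,[-.01,0],[.0125,.0165])-rho,np.maximum(h,0))]).min(0)
    r=least_squares(f,[.587,-.062],loss="soft_l1",f_scale=.0015,x_scale=.001);return np.r_[r.x,.097],np.median(f(r.x)),len(q)
E
python3 - <<'E'
from meas import *
s=bot.sense();Rt=R.from_euler("xyz",s["orientation"]);b=R25(-.009)
for n,p,a in(("scene",[.5453,-.0647,.1967],[-.4,.021,.916]),("top",[.5452,-.0665,.1967],[-.39,.004,.921])):
    m,e,k=sleeve(cloud(load(n)));d=np.array(p)-m;off=d-(d@b)*b
    print(n,m.round(4),e.round(4),k,"need, tool units",(Rt.inv().apply(-off)/.025).round(2),"h of pt",(d@b).round(4))
    D=R.align_vectors([b],[a])[0];print("turn tool, units",(np.degrees(Rt.inv().apply(D.as_rotvec()))/5).round(2))
E
```

```text
scene [ 0.5859 -0.0589  0.097 ] 0.0012 361 need, tool units [-0.21 -0.25  0.  ] h of pt 0.1075
turn tool, units [ 0.2   0.28 -0.  ]
top [ 0.5881 -0.0633  0.097 ] 0.0012 271 need, tool units [-0.13 -0.14  0.  ] h of pt 0.1085
turn tool, units [ 0.01  0.41 -0.  ]
```

```bash
python3 -m jog '[[[-0.1,-0.1,0,0,0.2,0],[-0.24,-0.19,0,0.05,0.34,0],[-0.24,-0.19,0.7,0.05,0.34,0],[-0.24,-0.19,1.3,0.05,0.34,0],[-0.24,-0.19,1.8,0.05,0.34,0]]]'; python3 -m jog '[[[0,0,0,0,0,0],[0,0,0,0,0,0],[0,0,0,0,0,0],[0,0,0,0,0,0],[0,0,0,0,0,0]]]'; python3 - <<'E'
from meas import *
s=bot.sense();Rt=R.from_euler("xyz",s["orientation"]);b=R25(-.009);a0=b
M=dict(scene=[.5859,-.0589,.097],top=[.5881,-.0633,.097])
tip=s["ee_pos"]-.096*-Rt.as_matrix()[:,2]
for n in M:
    c=grab(n);P=cloud(c).reshape(-1,3);P=P[np.isfinite(P).all(1)]
    d=P-tip;h=d@a0;rho=np.linalg.norm(d-np.outer(h,a0),axis=1)
    q=P[(h>.02)&(h<.065)&(rho<.026)]
    p,a,e=cylfit(q,tip+.04*a0,a0,.011);d=p-M[n];off=d-(d@b)*b
    D=R.align_vectors([b],[a])[0]
    print(n,len(q),p.round(4),a.round(3),e.round(4),"h",(d@b).round(4),"need",(Rt.inv().apply(-off)/.025).round(2),"turn",(np.degrees(Rt.inv().apply(D.as_rotvec()))/5).round(2))
    # underside of collar along axis
    d=P-p;h=d@b;rho=np.linalg.norm(d-np.outer(h,b),axis=1);print("collar h rel mouth",np.sort(h[(rho>.016)&(rho<.022)&(h>0)])[:6].round(4)+((p-M[n])@b))
E
```

```text
t: 11.95
ee_pos: [0.5404, -0.0581, 0.2028]
orientation: [-3.137, -0.464, -0.009]
ft_force: [-0.3, -0.3, -0.8]
width: 0.0328
finger_force: 61.2
t: 12.58
ee_pos: [0.5407, -0.0582, 0.2042]
orientation: [-3.137, -0.465, -0.009]
ft_force: [0.5, -0.1, -1.1]
width: 0.0331
finger_force: 61.2
scene 78 [ 0.56   -0.0598  0.1547] [-0.421  0.027  0.907] 0.0004 h 0.0632 need [-0.04 -0.04 -0.  ] turn [0.27 0.02 0.01]
collar h rel mouth [0.0951222 0.0964222 0.0971222 0.0973222 0.0973222 0.0979222]
top 42 [ 0.5598 -0.0618  0.1547] [-0.417  0.005  0.909] 0.0004 h 0.0642 need [0.05 0.05 0.  ] turn [0.01 0.07 0.  ]
collar h rel mouth [0.0974296 0.0982296 0.0987296 0.0988296 0.0993296 0.0994296]
```

```bash
python3 -m jog '[[[0,0,0.3,0,0,0],[0,0,0.6,0,0,0],[0,0,0.9,0,0,0],[0,0,1.15,0,0,0],[0,0,1.4,0,0,0]]]'; python3 -m jog '[[[0,0,0.1,0,0,0],[0,0,0.2,0,0,0],[0,0,0.3,0,0,0],[0,0,0.4,0,0,0],[0,0,0.5,0,0,0]]]'; python3 -c "
from go import *
print(bot.sense()['ft_force'],bot.sense()['ft_torque'])"
```

```text
t: 13.3
ee_pos: [0.5564, -0.0581, 0.172]
orientation: [-3.137, -0.464, -0.009]
ft_force: [-0.1, 0.2, -0.7]
width: 0.0329
finger_force: 61.2
t: 13.92
ee_pos: [0.5616, -0.0582, 0.1611]
orientation: [-3.137, -0.464, -0.009]
ft_force: [-1.3, 0.2, -0.3]
width: 0.0332
finger_force: 61.2
[-1.31608547  0.20502885 -0.32463006] [ 0.00141364  0.71650657 -0.01839659]
```

```bash
python3 -m jog '[[[-0.05,0,0.1,0,0,0],[-0.06,0,0.3,0,0,0],[-0.065,0,0.5,0,0,0],[-0.07,0,0.7,0,0,0],[-0.075,0,0.9,0,0,0]]]'; python3 -m jog '[[[0,0,0.1,0,0,0],[-0.01,0,0.2,0,0,0],[-0.01,0,0.3,0,0,0],[-0.015,0,0.4,0,0,0],[-0.015,0,0.5,0,0,0]]]'; python3 -c "
from go import *
print(bot.sense()['ft_force'],bot.sense()['ft_torque'])"
```

```text
t: 14.55
ee_pos: [0.5704, -0.0581, 0.1401]
orientation: [-3.137, -0.464, -0.009]
ft_force: [-0.7, 0.9, -0.3]
width: 0.0334
finger_force: 61.2
t: 15.18
ee_pos: [0.5756, -0.0582, 0.1291]
orientation: [-3.137, -0.465, -0.009]
ft_force: [-0.8, -1.1, -1.2]
width: 0.0328
finger_force: 61.2
[-0.82143202 -1.06376081 -1.16764006] [-0.08669689  0.64284127 -0.02652399]
```

```bash
python3 -m jog '[[[0,0,0.1,0,0,0],[-0.01,0,0.2,0,0,0],[-0.01,0,0.3,0,0,0],[-0.015,0,0.4,0,0,0],[-0.015,0,0.42,0,0,0]]]'; python3 - <<'E'
from meas import *
print(bot.sense()['ft_force'])
b=R25(-.009);M=dict(scene=[.5859,-.0589,.097],top=[.5881,-.0633,.097])
for n in M:
    P=cloud(grab(n)).reshape(-1,3);d=P-M[n];h=d@b;rho=np.linalg.norm(d-np.outer(h,b),axis=1)
    print(n,np.histogram(h[(rho<.024)],np.arange(-.006,.04,.002))[0])
c=load("scene");cv2.imwrite("pics/s8.png",cv2.resize(c["frame"][180:290,160:270],None,fx=5,fy=5,interpolation=2))
E
```

```text
t: 15.8
ee_pos: [0.5799, -0.0583, 0.1194]
orientation: [-3.137, -0.464, -0.009]
ft_force: [-0.2, -0.3, 0.3]
width: 0.0329
finger_force: 61.2
[-0.22126136 -0.282415    0.28878239]
scene [ 0  3  3  0  0  8 16 17  4  4  3  6  4  2  7  3  4  3  4  3  2  3]
top [ 1  0  6  2  2  4 16  4  5  6  2  1  2  6  2  5  2  7  3  1  4  3]
```

View pics/s8.png

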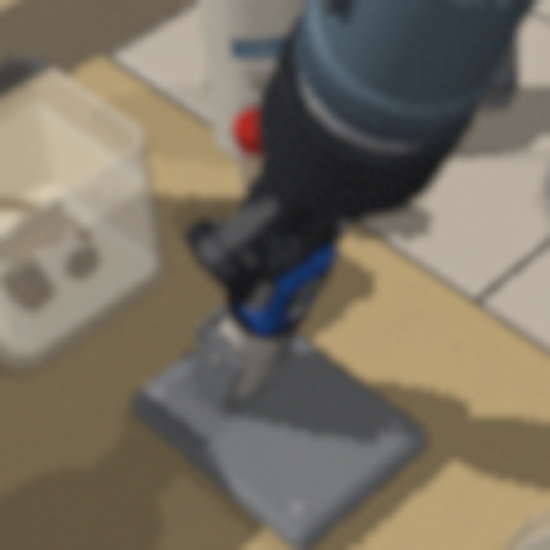

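The tester is in the sleeve (crop 260,330), with the collar about 2–4 mm short of the rim. I ease it down until contact shows.

```bash
for i in 1 2; do python3 -m jog '[[[0,0,0.03,0,0,0],[0,0,0.06,0,0,0],[0,0,0.08,0,0,0],[0,0,0.08,0,0,0],[0,0,0.08,0,0,0]]]' | grep -E "ee_pos|ft_f"; done
```

```text
ee_pos: [0.5808, -0.0582, 0.1178]
ft_force: [-0.3, -1.4, -1.2]
ee_pos: [0.5815, -0.0583, 0.1167]
ft_force: [-5.4, -0.7, 7.6]
```

Contact shows at about 9 N along the axis, so the collar is on the rim. I release and back out along the axis.

```bash
python3 -m jog '[[[0,0,0,0,0,0],[0,0,0,0,0,0],[0,0,0,0,0,0],[0,0,0,0,0,0],[0,0,0,0,0,0]]]' 0 && python3 -m jog '[[[0,0,-0.5,0,0,0],[0,0,-1.3,0,0,0],[0,0,-2.4,0,0,0],[0,0,-3.6,0,0,0],[0,0,-5,0,0,0]]]' 0;  python3 -m jog '[[[-1,0,-1,0,0,0],[-2,0,-2,0,0,0],[-3,0,-2,0,0,0],[-4,0,-2,0,0,0],[-4,0,-2,0,0,0]]]' 0; python3 -m jog '[[[0,0,0,0,0,0],[0,0,0,0,0,0],[0,0,0,0,0,0],[0,0,0,0,0,0],[0,0,0,0,0,0]]]' 0
python3 - <<'E'
from meas import *
b=R25(-.009);M=dict(scene=[.5859,-.0589,.097],top=[.5881,-.0633,.097])
for n in M:
    c=grab(n);P=cloud(c).reshape(-1,3);f=c["frame"].reshape(-1,3).astype(int)
    d=P-M[n];h=d@b;rho=np.linalg.norm(d-np.outer(h,b),axis=1)
    bl=(f[:,0]>f[:,2]+40)&(rho<.06)&(h>-.02)
    print(n,bl.sum(),"housing h",np.percentile(h[bl],[1,99]).round(4),"expect ~.005..062", "centre off",(d[bl]-np.outer(h[bl],b)).mean(0).round(4))
    k=(rho>.015)&(rho<.023)&(h>-.01)&(h<.01); dark=f.sum(1)<160; print("dark collar h",np.percentile(h[k&dark],[5,50,95]).round(4))
    for nm,p in dict(jar=(.766,-.049),bottle=(.776,-.222),vial=(.705,-.163),petri=(.425,-.095)).items():
        q=near(P,*p,.06,.03 if nm!="petri" else .004,.2); print(nm,len(q),q.mean(0).round(3),end=" ")
c=load("scene");cv2.imwrite("pics/s9.png",cv2.resize(c["frame"][120:320,130:330],None,fx=3,fy=3,interpolation=2))
E
```

```text
t: 17.77
ee_pos: [0.5816, -0.058, 0.1159]
orientation: [-3.137, -0.464, -0.009]
ft_force: [-0.1, -0.5, 0.1]
width: 0.0853
finger_force: 0.0
t: 18.4
ee_pos: [0.5247, -0.0579, 0.2289]
orientation: [-3.137, -0.464, -0.009]
ft_force: [-0.4, -0.5, -0.3]
width: 0.0855
finger_force: 0.0
t: 19.02
ee_pos: [0.4118, -0.0574, 0.2267]
orientation: [-3.138, -0.463, -0.01]
ft_force: [0.6, 0.0, 0.4]
width: 0.0854
finger_force: 0.0
t: 19.65
ee_pos: [0.414, -0.0573, 0.2276]
orientation: [-3.137, -0.464, -0.009]
ft_force: [0.7, 0.1, 1.1]
width: 0.0852
finger_force: 0.0
scene 221 housing h [0.0061 0.063 ] expect ~.005..062 centre off [-0.0023  0.011  -0.0011]
dark collar h [0.0025 0.0045 0.0075]
jar 1456 [ 0.769 -0.047  0.074] bottle 980 [ 0.754 -0.207  0.103] vial 538 [ 0.73  -0.183  0.07 ] petri 233 [ 0.428 -0.091  0.008] top 135 housing h [0.0087 0.0625] expect ~.005..062 centre off [ 0.0091 -0.0005  0.0042]
dark collar h [-0.0006  0.0043  0.0062]
jar 1591 [ 0.768 -0.047  0.072] bottle 787 [ 0.758 -0.221  0.119] vial 262 [ 0.726 -0.182  0.069] petri 108 [ 0.427 -0.093  0.008]
```

View pics/s9.png

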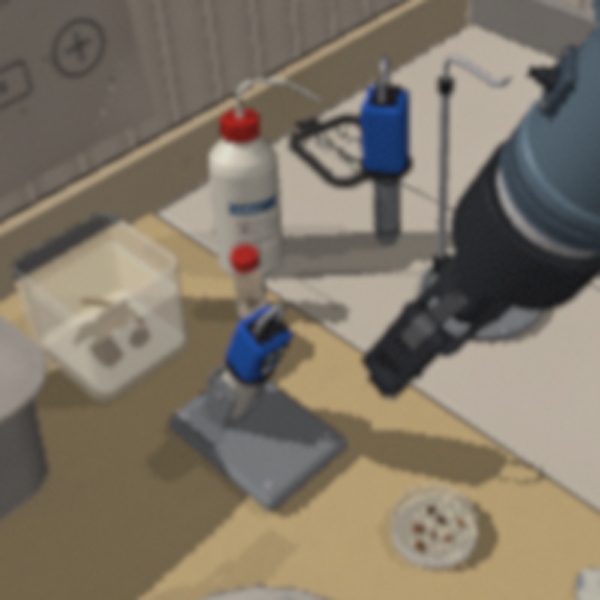

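The tester sits in the sleeve (crop 260,345) with its collar on the rim: the housing top is 62–63 mm above the mouth, expected 62. The gripper is clear of it and the bystanders stand where they were. Handing in.

```bash
python3 -c "
from cell import bot
print(bot.finish_job())"
```

```text
the job is handed in; nothing more can be done
None
```

The tester is off the hook and fully home in the leaning sleeve with its collar on the rim, released, and the bystanders were left where they stood; the job was handed in at about 20 s and returned no verdict.

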